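Take the two knob stops out of a trimmer's curved slot

TASK

The two red ball-knob stops have to come off the sheet trimmer so that its fence can be swung right round: one after the other, slide each stop along the curved slot to the wide gap at its end, lift it out there, and stand it upright on its foot inside the blue parts tray. Leave the fence at the angle it is clamped at, and do not shift or knock over the oil bottle, the ink tin, the inking roller or the yellow cutter cartridge that lies in the tray.

Things in the scene. Friction and masses are not known exactly. Their poses are not given: they have to be found in the camera images.
- trimmer: Bench sheet trimmer, fixed. A grey half disc (radius 172 mm) on its -x side joins a rectangular bed (x 0 to 200, y -172 to 172 mm); the whole top is level, 40 mm above the table. Origin at table height under the fence pivot = centre of the half disc; z up. Along the bed's far edge (x 147 to 200 mm) runs a guide rail with a cutter head, up to 110 mm above the table.
- pivot (a point): Fence pivot at plate-top height, 40 mm above the table: centre of the curved T-slot; axes as the trimmer's. Angles here are about this point from its +x, counter-clockwise from above. The slot's centre line has radius 140 mm; its mouth between 10 mm thick steel lips is 22 mm wide and runs from 118 to 258 degrees; under the lips the channel is 46 mm wide.
- gap (a point): Centre of the wide gap at the slot's end, at plate-top height on the slot's centre line at 108 degrees. The gap has no lips: 46 mm wide across the slot and 48 mm long (98 to 118 degrees), walled all round except towards the slot. A stop pushed against its end wall is 4 mm past this point. A stop lifts straight up from there or within 3 mm of this point; nowhere else.
- fence (a joint): Angle of the fence in rad; its tail lies at 180 degrees + this angle (starts 1.06 to 1.25, near the slot's far end). Clamped stiff, slips at about 1.5 N m. An aluminium bar 28 mm wide, 41 to 58 mm above the table, reaching 185 mm from the pivot over the half disc and 100 mm the other way over the bed; boss and clamp lever at the pivot reach up to 85 mm.
- fence_tail (a point): Middle of the end face of the fence's tail, 185 mm from the pivot, 49.5 mm above the table.
- stop_a_ball (a point): Centre of the red ball (diameter 40 mm) of the stop nearer the gap. Going down from here: stem 22 to 30 mm thick; dark flange, diameter 60, 32 to 40 mm below, resting on the plate's top; neck, diameter 18; steel foot, diameter 40, 51.5 to 58.5 mm below, captive under the lips. z is the stop's own axis, upright at first. About 0.3 kg. Slides at about 1 N, 2 mm of side play, 1.5 mm up.
- stop_b_ball (a point): Centre of the red ball of the second, equal stop, farther from the gap, between stop a and the fence; it cannot pass stop a in the slot. A ball's centre is 80 mm above the table while its stop is in the slot, and 61.5 mm above the table when the stop stands in the tray.
- tray: Blue steel parts tray, fixed, 190 mm (x) by 140 mm (y) and 22 mm high, walls and floor 3 mm thick. Origin at the centre of its underside. It lies to the left or to the right of the trimmer.
- cartridge_mid (a point): Centre of the loose yellow cutter cartridge, an upright puck of diameter 44 mm, 22 mm high (with its hub 24 mm), 60 g, that lies somewhere on the tray's floor.
- brayer_mid (a point): Point on the loose inking roller lying on the table on the other side of the trimmer from the tray, 24 mm up, between roller and handle. The black roller (diameter 44 mm, 130 mm wide) lies 75 mm towards its +x, its axis along y; the handle reaches 98 mm towards -x. At most 45 mm high.
- oil_mid (a point): Centre of the white oil bottle standing loose on the trimmer's bed: diameter 54 mm, 150 mm tall, its top 190 mm above the table.
- tin_mid (a point): Centre of the loose ink tin standing on the table near the robot: diameter 76 mm, 85 mm tall.
There are look-alikes about, which are no part of the job. What is shaped like the part that bears stop_a_ball but orange, purple or turquoise is not meant.

How it is judged (in metres and radians):
On the way, in this order (a step that is already met when the one before it is completed fails the run):
1. stop a has been slid to the wide gap, still down on the plate (horizontal distance between stop_a_ball and gap below 0.012 m and z of stop_a_ball in the frame of gap below 0.05 m), for 0.1 s.
2. stop a has been lifted out of the gap (z of stop_a_ball in the frame of gap above 0.065 m).
3. stop b has been slid to the wide gap, still down on the plate (horizontal distance between stop_b_ball and gap below 0.012 m and z of stop_b_ball in the frame of gap below 0.05 m), for 0.1 s.
At the end, for the whole second after the job is handed in: Both stops stand upright (within 8 degrees) on their feet on the tray's floor, inside its walls, and stay so when let go; the fence's tail is within 10 mm of where it was (x of stop_a_ball in the frame of tray between -0.078 and 0.078 m and y of stop_a_ball in the frame of tray between -0.053 and 0.053 m and z of stop_a_ball in the frame of tray between 0.055 and 0.068 m and angle between each of stop_a_ball, stop_b_ball's own z axis and vertical below 0.14 rad and x of stop_b_ball in the frame of tray between -0.078 and 0.078 m and y of stop_b_ball in the frame of tray between -0.053 and 0.053 m and z of stop_b_ball in the frame of tray between 0.055 and 0.068 m and distance of fence_tail from where it was at the start of the episode below 0.01 m); the robot touches nothing.
It fails at once if the fence was turned from its clamped angle (its tail moved more than 10 mm) (distance of fence_tail from where it was at the start of the episode above 0.01 m).
It fails at once if the oil bottle was shifted more than 20 mm or tipped (distance of oil_mid from where it was at the start of the episode above 0.02 m or angle between oil_mid's own z axis and vertical above 0.5 rad).
It fails at once if the ink tin was shifted more than 20 mm or tipped (distance of tin_mid from where it was at the start of the episode above 0.02 m or angle between tin_mid's own z axis and vertical above 0.5 rad).
It fails at once if the inking roller was shifted more than 20 mm (distance of brayer_mid from where it was at the start of the episode above 0.02 m).
It fails at once if the cutter cartridge was shifted more than 20 mm or tipped (distance of cartridge_mid from where it was at the start of the episode above 0.02 m or angle between cartridge_mid's own z axis and vertical above 0.5 rad).
It also fails if it takes over 72 s, if anything falls off the work surface, if the arm or the gripper's body presses on something with over 40 N, if the wrist force passes 120 N, or if a joint passes its speed limit or range.

ROBOT

A 6-joint arm with a two-finger parallel gripper is mounted at the origin on the work surface. World frame = base frame: x ahead of the robot, y to its left, z up, the work surface at z = 0. Lengths are in m, angles in degrees, forces in N, time in s.
With the tool pointing down it reaches from about 0.25 to 0.725 m from the base axis. Payload 9.7 kg.
Tool frame: the origin (TCP) lies midway between the tips of the shut fingers; the grasp point (between the pads) lies 19 mm behind it; z points along the fingers, x is the direction in which the jaws open and shut, and the axes are right-handed (so a half turn about z gives the same grasp; the last joint's range is limited). The gripper opens to 85 mm and grips with 20 to 120 N. Pads are 22 mm wide; open, the fingers measure 114 mm over their backs; the gripper's body (76 mm by 85 mm) begins 54 mm behind the grasp point. The pads swing forward as they close: fully open they stand 13 mm farther back than shut.
Start: joints at [77.235, 4.979, 10.078, 95.1, 0, 90], TCP at [0.122, 0.536, 0.231] pointing down, gripper open.
Joint ranges: [-179.16, 179.16], [-48.56, 103.87], [-65.8, 70.77], [-126.05, 130.52], [-82.76, 87.17], [-180, 180]. Speed limits (degrees/s): [127.2, 127.2, 147.25, 180, 180, 180].

INTERFACE

Orientations are given as [roll, pitch, yaw] about the fixed x, y, z axes, in that order (R = Rz(yaw) Ry(pitch) Rx(roll)).
In Python, from workcell import bot, optics gives the robot as it stands.
- The arm moves only by the shell command python3 -m creep 'ROWS' [FORCE]. ROWS is JSON, a list of rows, each a list of 7 numbers: the shift along the tool's x, y, z in m, then the turn, a rotation vector about the tool's x, y, z in rad, then the opening, from 0 (shut) to 1 (fully open). A call has 1 to 8 rows; each row is the pose to reach, as a shift and turn from the pose commanded when the call began, along the tool's axes at that moment; what a row does not reach only later rows make up. A row lasts 1/10 s, in which the tool goes at most 50 mm and 8.59 degrees, less where a joint would pass 70% of its speed; a pose out of reach is approached as far as the arm can. A call with a gripper value outside its range is refused whole. The fingers move at their own pace and stop on an object; FORCE is the grip in N (left out, the last holds). Time passes only in rows, so rows that repeat a pose let the fingers close. It gives the time, the measured TCP pose, the force and the opening at its end, in the units of the state.
- bot.get_obs(): the state, without advancing time (a new reading comes with each control period).
- optics.camera(name): name is "scene" or "side" or "wrist"; returns the picture (400x640x3 uint8, red, green, blue); there is no depth.
- optics.camera_params(name): a dict with "camera_matrix" (3x3 intrinsics, pixels), "R" (3x3) and "t" (3): a world point X has camera coordinates R X + t; the wrist camera has in their place "mount" (4x4, takes a point from camera to tool coordinates, whose origin is the TCP and whose axes are the tool frame's). Camera axes: x right, y down, z forward; pixel columns grow to the right and rows downward; lengths in m; the calibration is good to about 2 mm. A picture is of the moment at which its call begins: read the wrist's pose just before it. camera_params takes no time and is no camera call.
- bot.job_done(): hands the job in, once; it reports no verdict.
The state is a dict: "time": time; "q": joint angles; "qd": joint speeds; "joint_efforts": joint torques, N m; "ee_pos": TCP position; "tcp_rot": TCP orientation; "wrist_force": force on the tool from outside, world axes, zero at the start; "torque": the same for the moment, N m; "opening": finger opening in m.
Only numpy, scipy, OpenCV 4.12 (cv2) and the standard library are available. Lean on these libraries where they do the work, as an engineer would, in place of code of your own. Each camera call takes 0.05 s, during which the arm holds its last target.

## Working session

There is one attempt and no reset: what is moved stays moved. The work goes in short steps, Python scripts to look and compute and a shell command to move; the robot and the scene stay as the last step left them, time stands still between calls to the robot, and variables do not carry over. Pictures are saved under pics/ and viewed, and the job is handed in when it is done.

```bash
ls; mkdir -p pics; python3 - <<'E'
from workcell import bot, optics
import cv2,numpy as np
print(bot.get_obs())
for n in ["scene","side","wrist"]:
    p=optics.camera_params(n); print(n,p)
    cv2.imwrite(f"pics/{n}0.png",optics.camera(n)[:,:,::-1])
E
```

```text
pics
{'time': 0.0, 'q': array([ 7.72334786e+01,  5.01057592e+00,  1.00340607e+01,  9.50977731e+01,
       -7.67829973e-04,  9.00022071e+01]), 'qd': array([-0.03471697, -0.10463682,  0.02357652,  0.04081212, -0.06550021,
       -0.01794857]), 'joint_efforts': array([ 4.66474303e-04, -5.20382345e+01,  4.64808583e+01,  1.61032670e-02,
       -3.94711174e-05, -1.21001843e-06]), 'ee_pos': array([0.12149358, 0.53618875, 0.23058456]), 'tcp_rot': array([1.79999229e+02, 7.42882131e-02, 7.72312714e+01]), 'wrist_force': array([-1.16960876,  1.26927292,  0.46770479]), 'torque': array([ 0.00065909, -0.05007242, -0.01008561]), 'opening': 0.08553822940202617}
scene {'camera_matrix': array([[377.77357553,   0.        , 314.4783915 ],
       [  0.        , 377.77357553, 202.90730039],
       [  0.        ,   0.        ,   1.        ]]), 'R': array([[ 0.5460728 ,  0.83772785, -0.00406707],
       [ 0.6470155 , -0.42483088, -0.63315848],
       [-0.53214231,  0.34311917, -0.7740115 ]]), 't': array([-0.31317377, -0.31165055,  1.25187315])}
side {'camera_matrix': array([[503.81989501,   0.        , 316.3163797 ],
       [  0.        , 503.81989501, 201.55401314],
       [  0.        ,   0.        ,   1.        ]]), 'R': array([[ 0.83061321, -0.5567627 , -0.00984815],
       [-0.31296848, -0.45213189, -0.83524097],
       [ 0.46057836,  0.69684435, -0.5497959 ]]), 't': array([-0.48599312,  0.24219939,  0.93804369])}
wrist {'camera_matrix': array([[311.84214091,   0.        , 324.74793023],
       [  0.        , 311.84214091, 199.88894832],
       [  0.        ,   0.        ,   1.        ]]), 'mount': array([[ 9.99999376e-01,  5.88165448e-04, -9.50287422e-04,
        -4.31700751e-05],
       [-3.17875943e-04,  9.64879628e-01,  2.62692221e-01,
        -6.59589306e-02],
       [ 1.07141946e-03, -2.62691755e-01,  9.64879212e-01,
        -1.42175950e-01],
       [ 0.00000000e+00,  0.00000000e+00,  0.00000000e+00,
         1.00000000e+00]])}
```

View pics/scene0.png

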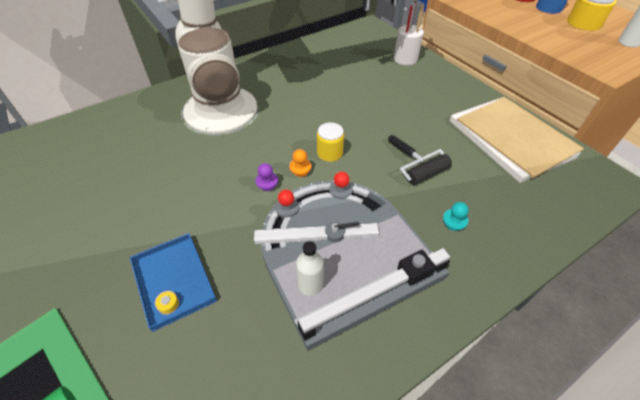

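View pics/side0.png

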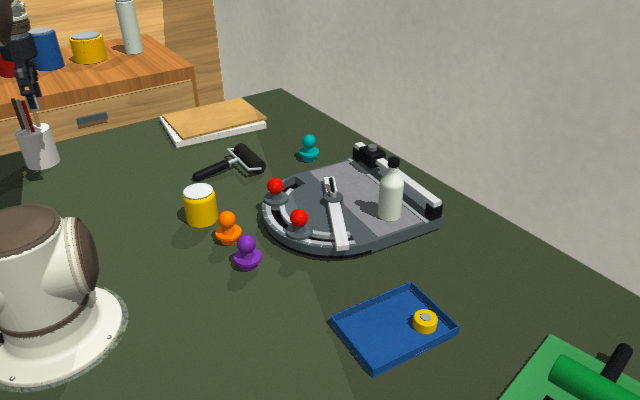

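View pics/wrist0.png

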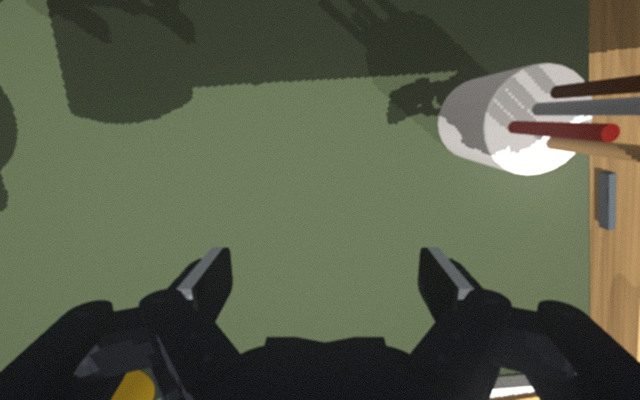

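```bash
python3 - <<'E'
import cv2
a=cv2.imread("pics/scene0.png")[140:350,120:470]; cv2.imwrite("pics/sc1.png",cv2.resize(a,None,fx=2.28,fy=2.28,interpolation=cv2.INTER_CUBIC))
a=cv2.imread("pics/side0.png")[130:380,170:470]; cv2.imwrite("pics/si1.png",cv2.resize(a,None,fx=2.4,fy=2.4,interpolation=cv2.INTER_CUBIC))
E
cat > h.py <<'E'
import numpy as np,cv2
from workcell import bot,optics
from scipy.spatial.transform import Rotation as Rn
from scipy.optimize import least_squares
def cam(n,obs=None):
    p=optics.camera_params(n);K=p["camera_matrix"]
    if n!="wrist": return K,np.array(p["R"]),np.array(p["t"])
    T=np.eye(4);T[:3,:3]=Rn.from_euler('xyz',obs["tcp_rot"],degrees=True).as_matrix();T[:3,3]=obs["ee_pos"]
    W=np.linalg.inv(T@p["mount"]);return K,W[:3,:3],W[:3,3]
def proj(c,X):
    K,R,t=c;x=(np.atleast_2d(X)@R.T+t)@K.T;return x[:,:2]/x[:,2:]
def onz(c,px,z):
    K,R,t=c;px=np.atleast_2d(px).astype(float);d=np.c_[px,np.ones(len(px))]@np.linalg.inv(K).T@R;o=-R.T@t
    return o+d*((z-o[2])/d[:,2])[:,None]
def tri(l):
    # list of (cam,px)
    return least_squares(lambda X:np.concatenate([(proj(c,X)[0]-np.array(p)) for c,p in l]),[0.4,0,.06]).x
def blobs(im,mask):
    n,_,s,c=cv2.connectedComponentsWithStats(mask.astype(np.uint8))
    return [(c[i].round(1),s[i].tolist()) for i in range(1,n) if s[i,4]>25]
def red(im):
    im=im.astype(int);return (im[...,0]>120)&(im[...,1]<60)&(im[...,2]<70)
E
python3 - <<'E'
import cv2
from h import *
for n in["scene","side"]:
    im=cv2.imread(f"pics/{n}0.png")[:,:,::-1]; print(n,blobs(im,red(im)))
E
```

```text
scene [(array([340.9, 181.5]), [335, 174, 14, 13, 91]), (array([286.6, 199.6]), [279, 191, 15, 15, 100])]
side [(array([ 9.4, 68.1]), [4, 62, 11, 15, 107]), (array([275.2, 184.7]), [268, 178, 16, 15, 181]), (array([299. , 216.6]), [291, 209, 17, 17, 222])]
```

View pics/sc1.png

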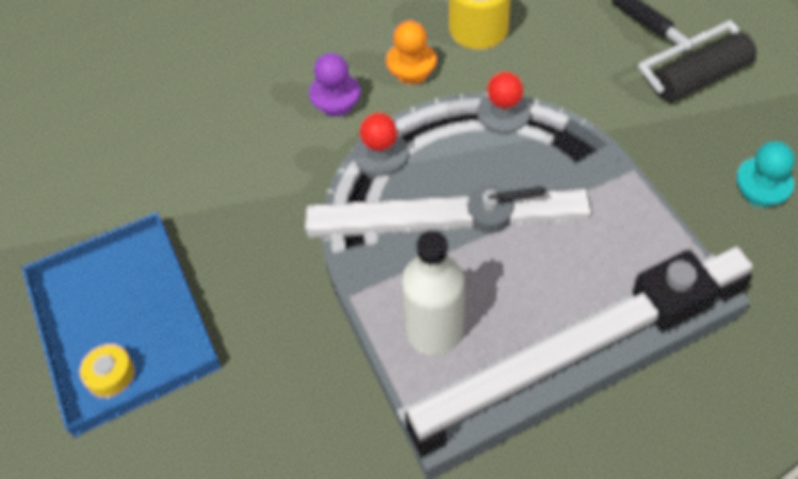

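View pics/si1.png

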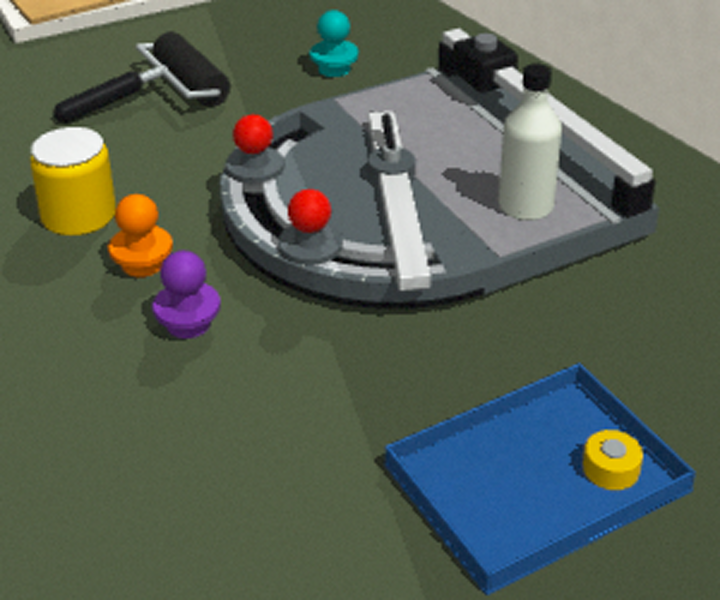

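```bash
python3 - <<'E'
from h import *
S=cam("scene");D=cam("side")
a=tri([(S,(340.9,181.5)),(D,(275.2,184.7))]);b=tri([(S,(286.6,199.6)),(D,(299,216.6))])
print(a,b)
for c,l in[(S,[(340.9,181.5),(286.6,199.6)]),(D,[(275.2,184.7),(299,216.6)])]: print(onz(c,l,.08))
s=lambda x,y:(x/2.28+120,y/2.28+140)
d=lambda x,y:(x/2.4+170,y/2.4+130)
print("tray scene",onz(S,[s(24,268),s(160,216),s(221,364),s(70,434)],.022))
print("tray side",onz(D,[d(386,452),d(577,367),d(693,475),d(488,593)],.022)) # last may be at bottom
print("cart",onz(S,s(105,365),.022),onz(D,d(613,447),.024))
print("bed far corner",onz(D,d(655,207),.04),onz(S,s(748,298),.04),onz(S,s(430,465),.04))
print("gap",onz(S,[s(575,135),s(607,147),s(583,160),s(552,145)],.04))
print("boss",onz(S,s(490,197),.085),onz(D,d(390,150),.075))
print("tail end",onz(S,[s(306,207)],.058),onz(D,[d(400,278),d(430,275)],.058))
print("oil",onz(S,s(432,240),.19),onz(D,d(538,75),.19))
print("tin",onz(D,d(68,146),.085),"orange",onz(S,s(410,37),.06),onz(D,d(137,215),.06),"purple",onz(S,s(331,70),.06),onz(D,d(184,272),.06))
print("brayer",onz(D,[d(57,112),d(160,73),d(175,48),d(217,92)],.024))
E
```

```text
[0.53848815 0.10311538 0.07819382] [ 0.5152574  -0.04016398  0.07744317]
[[ 0.5427471   0.09849125  0.08      ]
 [ 0.5192799  -0.04343626  0.08      ]]
[[ 0.53752087  0.10573968  0.08      ]
 [ 0.51341286 -0.04030889  0.08      ]]
tray scene [[ 0.42836654 -0.40898454  0.022     ]
 [ 0.44331862 -0.27088604  0.022     ]
 [ 0.63271216 -0.28517347  0.022     ]
 [ 0.62086078 -0.42360987  0.022     ]]
tray side [[ 0.43035152 -0.2793582   0.022     ]
 [ 0.61649081 -0.29133167  0.022     ]
 [ 0.60700023 -0.42829835  0.022     ]
 [ 0.41323901 -0.42367229  0.022     ]]
cart [[ 0.57454954 -0.37584491  0.022     ]] [[ 0.57610275 -0.3750971   0.024     ]]
bed far corner [[ 0.8181993  -0.17989635  0.04      ]] [[0.85570408 0.16301553 0.04      ]] [[ 0.8226265  -0.17563331  0.04      ]]
gap [[0.60633027 0.15212894 0.04      ]
 [0.63885077 0.17059498 0.04      ]
 [0.63859182 0.13733385 0.04      ]
 [0.60371153 0.12220405 0.04      ]]
boss [[0.64935003 0.00536143 0.085     ]] [[0.63531533 0.0047711  0.075     ]]
tail end [[ 0.54240042 -0.1448661   0.058     ]] [[ 0.53772878 -0.14792856  0.058     ]
 [ 0.56170565 -0.15934314  0.058     ]]
oil [[ 0.71818059 -0.10424855  0.19      ]] [[ 0.71048359 -0.11603254  0.19      ]]
tin [[0.37088374 0.17774797 0.085     ]] orange [[0.39213439 0.07123015 0.06      ]] [[0.38907926 0.0660596  0.06      ]] purple [[ 0.38862776 -0.03300973  0.06      ]] [[ 0.38563149 -0.0360569   0.06      ]]
brayer [[0.42051274 0.34904299 0.024     ]
 [0.55687935 0.36516349 0.024     ]
 [0.60072783 0.41250528 0.024     ]
 [0.59065976 0.28611696 0.024     ]]
```

```bash
cat >> h.py <<'E'
def go(x,y,z,yaw=0.):
    o=bot.get_obs();R=Rn.from_euler('xyz',o["tcp_rot"],degrees=True);T=Rn.from_euler('xyz',[180,0,yaw],degrees=True)
    print("shift",(R.inv().apply(np.array([x,y,z])-o["ee_pos"])).round(4),"turn",(R.inv()*T).as_rotvec().round(4))
E
python3 -c "
from h import *
go(.54,.10,.24)"
```

```text
shift [-0.333   0.5046 -0.0089] turn [7.000e-04 9.000e-04 1.348e+00]
```

```bash
python3 -m creep '[[-0.332,0.506,-0.01,0,0,1.348,1],[-0.332,0.506,-0.01,0,0,1.348,1],[-0.332,0.506,-0.01,0,0,1.348,1],[-0.332,0.506,-0.01,0,0,1.348,1],[-0.332,0.506,-0.01,0,0,1.348,1],[-0.332,0.506,-0.01,0,0,1.348,1],[-0.332,0.506,-0.01,0,0,1.348,1],[-0.332,0.506,-0.01,0,0,1.348,1]]' 50; python3 -c "
from h import *
go(.54,.10,.24)"
```

```text
time: 0.95
ee_pos: [0.4002, 0.2467, 0.2379]
tcp_rot: [-180.0, -0.0, 8.1]
wrist_force: [1.3, 1.0, 0.2]
opening: 0.0855
shift [ 0.1177  0.165  -0.002 ] turn [-1.000e-04 -3.000e-04  1.419e-01]
```

```bash
python3 -m creep '[[0.118,0.165,-0.002,0,0,0.142,1],[0.118,0.165,-0.002,0,0,0.142,1],[0.118,0.165,-0.002,0,0,0.142,1],[0.118,0.165,-0.002,0,0,0.142,1],[0.118,0.165,-0.002,0,0,0.142,1],[0.118,0.165,-0.002,0,0,0.142,1],[0.118,0.165,-0.002,0,0,0.142,1]]' 50; python3 - <<'E'
from h import *
o=bot.get_obs();im=optics.camera("wrist");cv2.imwrite("pics/w1.png",im[:,:,::-1])
c=cam("wrist",o);print(o["ee_pos"],o["tcp_rot"],o["q"].round(1))
for b in blobs(im,red(im)):print(b,onz(c,b[0],.08))
E
```

```text
time: 1.65
ee_pos: [0.5396, 0.1033, 0.2398]
tcp_rot: [-180.0, 0.0, 0.4]
wrist_force: [-0.1, 0.3, 0.9]
opening: 0.0849
[0.53964035 0.10328397 0.23982061] [-1.79991101e+02  3.44069814e-02  3.63037172e-01] [ 10.8   5.1  11.2  96.1   0.  100.5]
(array([320.2, 183.7]), [302, 166, 38, 38, 958]) [[0.53541325 0.10359843 0.08      ]]
(array([298.9, 312.6]), [281, 296, 36, 35, 844]) [[ 0.51209853 -0.0433336   0.08      ]]
```

View pics/w1.png

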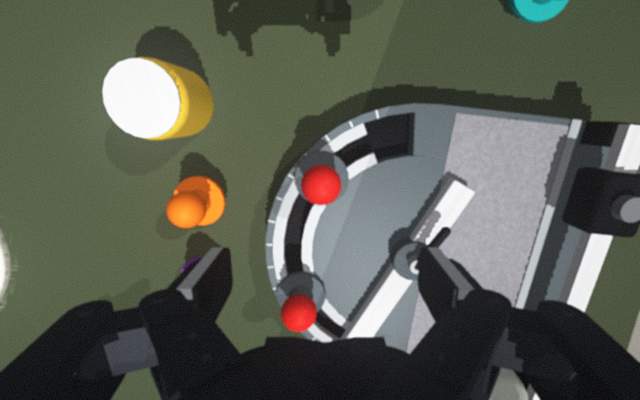

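```bash
python3 - <<'E'
import cv2
a=cv2.imread("pics/w1.png")[90:350,250:600]; cv2.imwrite("pics/w1z.png",cv2.resize(a,None,fx=2.2,fy=2.2,interpolation=cv2.INTER_CUBIC))
E
```

```text
(no output)
```

View pics/w1z.png

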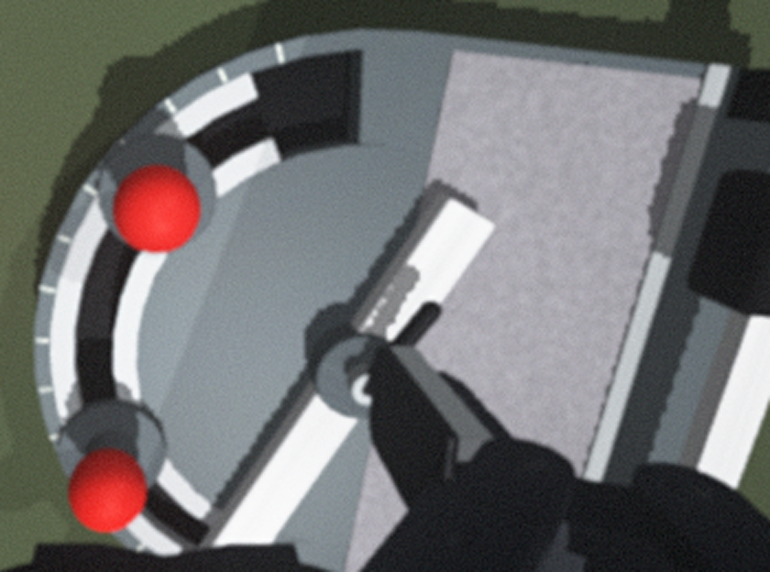

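```bash
python3 - <<'E'
from h import *
o=dict(ee_pos=np.array([.53964,.10328,.23982]),tcp_rot=np.array([-179.991,.034,.363]))
c=cam("wrist",o)
W=lambda l:onz(c,[(x/2.2+250,y/2.2+90) for x,y in l],.04)[:,:2]
circ=[(.172,(36,330)),(.172,(40,270)),(.163,(53,330)),(.151,(78,330)),(.129,(113,330)),(.117,(137,330)),(.163,(253,73)),(.163,(361,52)),(.117,(361,143)),(.117,(280,148)),(.151,(262,98)),(.129,(274,140)),(.172,(280,40)),(.172,(165,100))]
P=W([p for r,p in circ]);r=np.array([r for r,p in circ])
ang=W([(361,52),(361,143),(253,73)]);aa=np.radians([98,98,118])
def f(v):
    q=ang-v[:2];t=aa+v[2]
    return np.r_[np.hypot(*(P-v[:2]).T)-r,(q[:,0]*np.sin(t)-q[:,1]*np.cos(t))]
s=least_squares(f,[.64,.012,-.1]);v=s.x;print(v,np.degrees(v[2]),(s.fun*1e3).round(1))
t=v[2]+np.radians(108);print("gap",v[:2]+.14*np.array([np.cos(t),np.sin(t)]))
for b in[(.5354,.1036),(.5121,-.0433)]:
    q=np.array(b)-v[:2];print(np.hypot(*q),np.degrees(np.arctan2(q[1],q[0])-v[2])%360)
E
```

```text
[ 0.64202778  0.01060863 -0.10019873] -5.740964446636269 [-0.8  2.2 -0.9 -2.2  1.2  0.5 -1.1 -2.2  0.1  5.7 -1.9 -1.4  0.5 -0.8
 -1.8  0.   1.8]
gap [0.61230133 0.1474163 ]
0.14148101583977904 144.64888900662038
0.14066757801255556 208.27512644158276
```

```bash
python3 -c "
from h import *
o=bot.get_obs();print(o['ee_pos'],o['tcp_rot'],o['wrist_force']);go(.536,.103,.061)"
```

```text
[0.53953293 0.10363536 0.24005059] [-1.79989369e+02  4.26193328e-03  4.09353859e-01] [ 0.44487985 -0.04934025  0.91121154]
shift [-0.0035  0.0006  0.1791] turn [-0.0002  0.0001  0.0071]
```

```bash
python3 -m creep '[[-0.0035,0.0006,0.05,0,0,0.007,1],[-0.0035,0.0006,0.1,0,0,0.007,1],[-0.0035,0.0006,0.14,0,0,0.007,1],[-0.0035,0.0006,0.165,0,0,0.007,1],[-0.0035,0.0006,0.179,0,0,0.007,1],[-0.0035,0.0006,0.179,0,0,0.007,1],[-0.0035,0.0006,0.179,0,0,0.007,1]]' 40
python3 -c "
from h import *
o=bot.get_obs();im=optics.camera('side');cv2.imwrite('pics/s2.png',cv2.resize(im[130:290,200:400,::-1],None,fx=3,fy=3))"
```

```text
time: 2.4
ee_pos: [0.5371, 0.1028, 0.0624]
tcp_rot: [-180.0, -0.1, -0.0]
wrist_force: [0.0, -1.0, 1.0]
opening: 0.0852
```

View pics/s2.png

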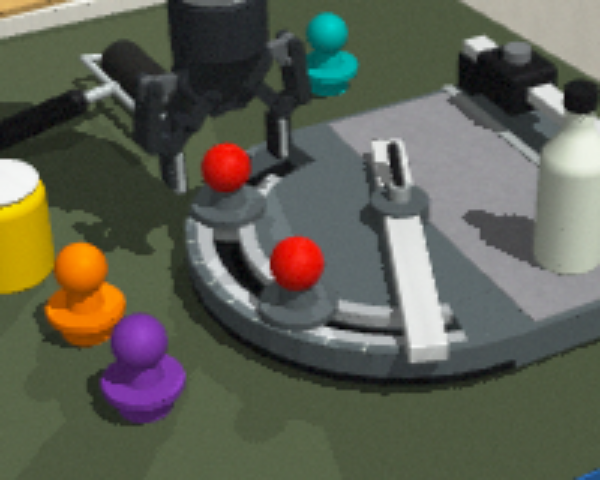

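The side view shows the open fingers either side of ball a (tips at about (177,185) and (282,150) in the crop, ball at (226,167)). I'll close the gripper now.

```bash
python3 -m creep '[[0,0,0,0,0,0,0.7],[0,0,0,0,0,0,0.3],[0,0,0,0,0,0,0.3],[0,0,0,0,0,0,0.3],[0,0,0,0,0,0,0.3],[0,0,0,0,0,0,0.3]]' 40
```

```text
time: 3.05
ee_pos: [0.5371, 0.1021, 0.0617]
tcp_rot: [-180.0, -0.1, -0.1]
wrist_force: [-0.3, 0.4, 5.9]
opening: 0.0383
```

```bash
cat >> h.py <<'E'
def arc(a0,r0,angs):
    p=lambda a,r:r*np.array([np.cos(np.radians(a)),np.sin(np.radians(a))])
    for a in angs:
        d=p(a,.140)-p(a0,r0);print(a,round(d[0],4),round(-d[1],4))
E
python3 -c "
from h import *
arc(138.9,.1392,[135,130,125,120,115,110,106,103,101])"
```

```text
135 0.0059 -0.0075
130 0.0149 -0.0157
125 0.0246 -0.0232
120 0.0349 -0.0297
115 0.0457 -0.0354
110 0.057 -0.0401
106 0.0663 -0.0431
103 0.0734 -0.0449
101 0.0782 -0.0459
```

```bash
python3 -m creep '[[0.0059,-0.0075,0,0,0,0,0.3],[0.0149,-0.0157,0,0,0,0,0.3],[0.0246,-0.0232,0,0,0,0,0.3],[0.0349,-0.0297,0,0,0,0,0.3],[0.0349,-0.0297,0,0,0,0,0.3]]' 40;python3 - <<'E'
from h import *
o=bot.get_obs();q=o["ee_pos"][:2]-[.642,.0106];print(o["ee_pos"],o["wrist_force"],np.hypot(*q),np.degrees(np.arctan2(q[1],q[0])))
E
```

```text
time: 3.55
ee_pos: [0.5733, 0.1326, 0.0618]
tcp_rot: [-180.0, -0.1, -0.0]
wrist_force: [2.5, 2.1, 5.4]
opening: 0.038
[0.57330827 0.13262512 0.06176631] [2.52271271 2.10768946 5.4489552 ] 0.14003100834232918 119.37651380204034
```

```bash
python3 -c "
from h import *
arc(119.6,.140,[115,110,106,103])"; python3 -m creep '[[0.0100,-0.0052,0,0,0,0,0.3],[0.0213,-0.0098,0,0,0,0,0.3],[0.0306,-0.0129,0,0,0,0,0.3],[0.0377,-0.0147,0,0,0,0,0.3],[0.0377,-0.0147,0,0,0,0,0.3],[0.0377,-0.0147,0,0,0,0,0.3]]' 40;python3 - <<'E'
from h import *
o=bot.get_obs();q=o["ee_pos"][:2]-[.642,.0106];print(o["ee_pos"],o["wrist_force"],np.hypot(*q),np.degrees(np.arctan2(q[1],q[0])))
E
```

```text
115 0.01 -0.0052
110 0.0213 -0.0098
106 0.0306 -0.0128
103 0.0377 -0.0147
time: 4.15
ee_pos: [0.6106, 0.1468, 0.0617]
tcp_rot: [-180.0, -0.1, -0.1]
wrist_force: [2.3, 0.0, 4.8]
opening: 0.0377
[0.61060794 0.1468189  0.06174994] [2.3122961  0.01618603 4.77340627] 0.13978930490093183 102.97741611193764
```

```bash
python3 -m creep '[[0.002,-0.0004,0,0,0,0,0.3],[0.004,-0.0008,0,0,0,0,0.3],[0.004,-0.0008,0,0,0,0,0.3],[0.004,-0.0008,0,0,0,0,0.3]]' 40;python3 -m creep '[[0.002,-0.0003,0,0,0,0,0.3],[0.002,-0.0003,0,0,0,0,0.3],[0.002,-0.0003,0,0,0,0,0.3]]' 40
```

```text
time: 4.55
ee_pos: [0.6137, 0.1473, 0.0618]
tcp_rot: [-180.0, -0.0, -0.1]
wrist_force: [-1.4, -0.6, 6.7]
opening: 0.0377
time: 4.85
ee_pos: [0.6153, 0.1475, 0.0617]
tcp_rot: [-180.0, -0.0, -0.1]
wrist_force: [-4.1, -1.1, 8.4]
opening: 0.0382
```

```bash
python3 -m creep '[[0.002,-0.0003,0,0,0,0,0.3],[0.002,-0.0003,0,0,0,0,0.3],[0.002,-0.0003,0,0,0,0,0.3]]' 40
```

```text
time: 5.15
ee_pos: [0.6158, 0.1476, 0.0618]
tcp_rot: [180.0, 0.2, -0.1]
wrist_force: [-12.5, -2.3, 13.8]
opening: 0.0383
```

```bash
python3 -m creep '[[-0.003,0.0004,0,0,0,0,0.3],[-0.005,0.0007,0,0,0,0,0.3],[-0.005,0.0007,0,0,0,0,0.3],[-0.005,0.0007,0,0,0,0,0.3],[-0.005,0.0007,0,0,0,0,0.3]]' 40;python3 -m creep '[[0,0,-0.003,0,0,0,0.3],[0,0,-0.007,0,0,0,0.3],[0,0,-0.012,0,0,0,0.3],[0,0,-0.012,0,0,0,0.3]]' 60
```

```text
time: 5.65
ee_pos: [0.6129, 0.1472, 0.0618]
tcp_rot: [-180.0, -0.1, -0.1]
wrist_force: [-0.0, -0.9, 6.6]
opening: 0.0381
time: 6.05
ee_pos: [0.6125, 0.1472, 0.0733]
tcp_rot: [-180.0, -0.0, -0.1]
wrist_force: [0.6, 0.2, -3.9]
opening: 0.0376
```

```bash
python3 -m creep '[[0,0,-0.015,0,0,0,0.3],[0,0,-0.035,0,0,0,0.3],[0,0,-0.06,0,0,0,0.3],[0,0,-0.08,0,0,0,0.3],[0,0,-0.08,0,0,0,0.3]]' 60; python3 - <<'E'
from h import *
im=optics.camera('side');cv2.imwrite('pics/s3.png',cv2.resize(im[80:330,200:470,::-1],None,fx=2.3,fy=2.3))
E
```

```text
time: 6.55
ee_pos: [0.6137, 0.1475, 0.157]
tcp_rot: [-179.9, -0.3, -0.1]
wrist_force: [0.1, -1.0, -3.6]
opening: 0.0374
```

View pics/s3.png

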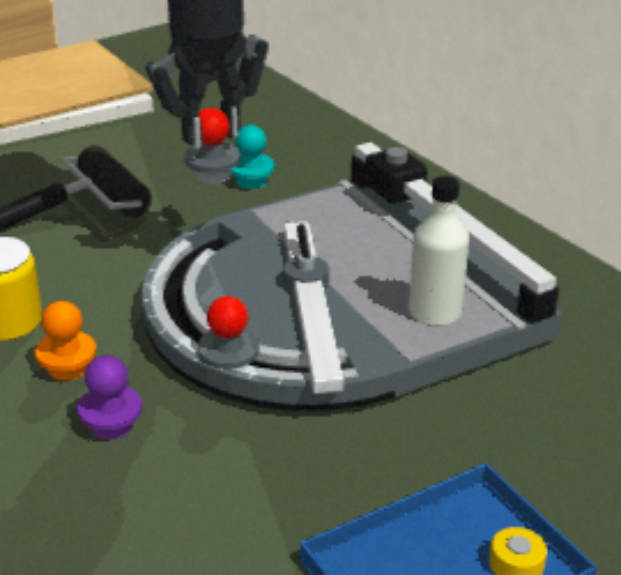

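```bash
python3 -m creep '[[-0.004,0.015,-0.005,0,0,0,0.3],[-0.012,0.04,-0.01,0,0,0,0.3],[-0.022,0.075,-0.02,0,0,0,0.3],[-0.032,0.11,-0.03,0,0,0,0.3],[-0.042,0.145,-0.04,0,0,0,0.3],[-0.052,0.18,-0.05,0,0,0,0.3],[-0.06,0.215,-0.05,0,0,0,0.3],[-0.068,0.25,-0.05,0,0,0,0.3]]' 60;  python3 -m creep '[[-0.009,0.035,0,0,0,0,0.3],[-0.018,0.07,0,0,0,0,0.3],[-0.026,0.105,0,0,0,0,0.3],[-0.034,0.14,0,0,0,0,0.3],[-0.042,0.175,0,0,0,0,0.3],[-0.046,0.2,0,0,0,0,0.3],[-0.048,0.215,0,0,0,0,0.3],[-0.048,0.215,0,0,0,0,0.3]]' 60; python3 - <<'E'
from h import *
o=bot.get_obs();print(o['ee_pos'],o['tcp_rot']);im=optics.camera('wrist');cv2.imwrite('pics/w4.png',im[:,:,::-1])
E
```

```text
time: 7.4
ee_pos: [0.5428, -0.1046, 0.2023]
tcp_rot: [180.0, 0.1, -0.1]
wrist_force: [0.5, -0.0, -5.1]
opening: 0.0376
time: 8.2
ee_pos: [0.4948, -0.3193, 0.2018]
tcp_rot: [-180.0, 0.1, -0.2]
wrist_force: [-0.8, 0.7, -4.5]
opening: 0.0374
[ 0.49484748 -0.31925813  0.20175879] [-1.79959330e+02  9.24141718e-02 -1.90097278e-01]
```

View pics/w4.png

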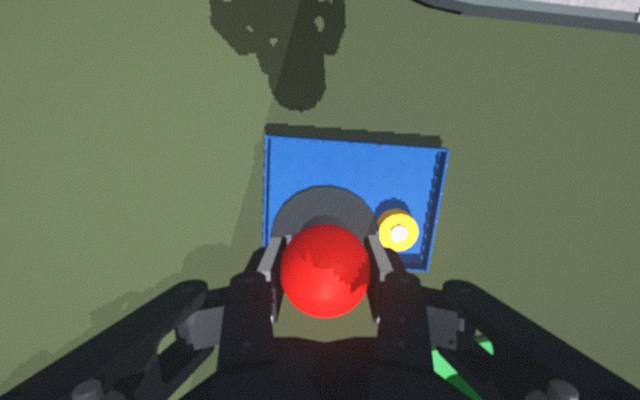

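```bash
python3 - <<'E'
from h import *
o=bot.get_obs();c=cam("wrist",o)
C=onz(c,[(266,136),(449,149),(429,271)],.022)[:,:2];print(C)
ctr=(C[0]+C[2])/2;u=C[1]-C[0];yaw=np.arctan2(u[1],u[0]);print(ctr,np.degrees(yaw),np.hypot(*u),np.hypot(*(C[2]-C[1])))
R=np.array([[np.cos(yaw),-np.sin(yaw)],[np.sin(yaw),np.cos(yaw)]])
k=onz(c,(399,234),.027)[0,:2];print("cart",k,(k-ctr)@R)
for p in[(-.055,-.03),(-.01,.03)]:
    w=ctr+R@np.array(p);print(p,w,np.hypot(*(w-k)))
E
```

```text
[[ 0.43588816 -0.27243037]
 [ 0.62282349 -0.28588239]
 [ 0.61417237 -0.42403633]]
[ 0.52503027 -0.34823335] -4.115954592949377 0.18741870952371734 0.1384245474738064
cart [ 0.57595874 -0.37690299] [ 0.05285489 -0.02494029]
(-0.055, -0.03) [ 0.46801887 -0.37420834] 0.1079735031170377
(-0.01, 0.03) [ 0.51720932 -0.31759298] 0.08348157076651212
```

```bash
python3 -m creep '[[-0.008,0.018,0.01,0,0,0,0.3],[-0.018,0.037,0.03,0,0,0,0.3],[-0.027,0.055,0.06,0,0,0,0.3],[-0.027,0.055,0.09,0,0,0,0.3],[-0.027,0.055,0.115,0,0,0,0.3],[-0.027,0.055,0.135,0,0,0,0.3],[-0.027,0.055,0.145,0,0,0,0.3],[-0.027,0.055,0.145,0,0,0,0.3]]' 60; python3 -c "
from h import *
print(bot.get_obs()['ee_pos'])"
```

```text
time: 9.05
ee_pos: [0.4685, -0.3713, 0.0565]
tcp_rot: [-179.9, 0.1, 0.0]
wrist_force: [0.7, 0.2, -3.6]
opening: 0.0376
[ 0.46845834 -0.37129801  0.05651405]
```

```bash
python3 -m creep '[[0,0.001,0.006,0,0,0,0.3],[0,0.001,0.010,0,0,0,0.3],[0,0.001,0.012,0,0,0,0.3],[0,0.001,0.012,0,0,0,0.3]]' 60; python3 -c "
from h import *
print(bot.get_obs()['ee_pos'])"
```

```text
time: 9.45
ee_pos: [0.4688, -0.3737, 0.046]
tcp_rot: [180.0, -0.0, -0.1]
wrist_force: [-0.8, 0.7, -4.0]
opening: 0.0377
[ 0.46884645 -0.37372546  0.04596346]
```

```bash
python3 -m creep '[[0,0,0.0015,0,0,0,0.3],[0,0,0.003,0,0,0,0.3],[0,0,0.003,0,0,0,0.3]]' 60; python3 -c "
from h import *
print(bot.get_obs()['ee_pos'])
im=optics.camera('side');cv2.imwrite('pics/s5.png',cv2.resize(im[200:400,280:500,::-1],None,fx=3,fy=3))
"
```

```text
time: 9.75
ee_pos: [0.469, -0.3739, 0.0434]
tcp_rot: [180.0, -0.0, -0.1]
wrist_force: [0.5, 0.9, -0.3]
opening: 0.0375
[ 0.46902427 -0.37391364  0.04343577]
```

View pics/s5.png

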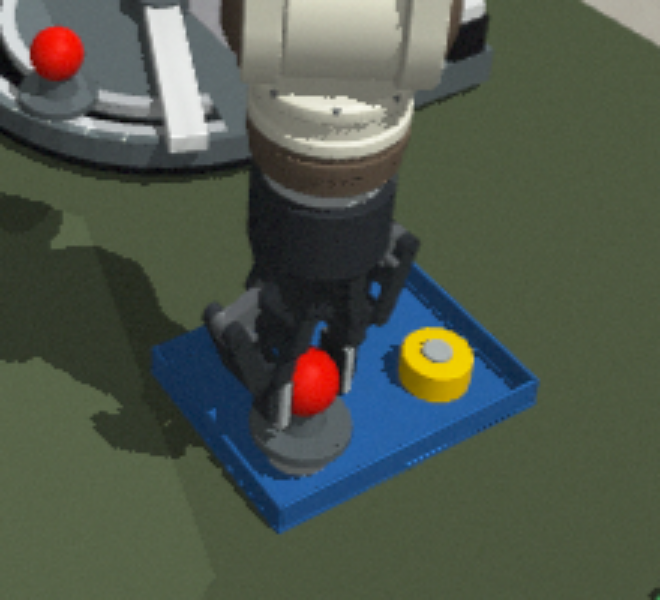

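```bash
python3 -m creep '[[0,0,0,0,0,0,0.45],[0,0,0,0,0,0,0.6],[0,0,0,0,0,0,0.8],[0,0,0,0,0,0,1],[0,0,0,0,0,0,1],[0,0,-0.03,0,0,0,1],[0,0,-0.08,0,0,0,1],[0,0,-0.13,0,0,0,1]]' 60; python3 -c "
from h import *
im=optics.camera('side');cv2.imwrite('pics/s6.png',cv2.resize(im[200:400,280:500,::-1],None,fx=3,fy=3))
go(.513,-.043,.2)
"
```

```text
time: 10.6
ee_pos: [0.4683, -0.3733, 0.1739]
tcp_rot: [-179.9, 0.1, -0.1]
wrist_force: [0.9, -1.4, 0.7]
opening: 0.0851
shift [ 0.0426 -0.3317 -0.018 ] turn [ 0.0064 -0.008  -0.001 ]
```

View pics/s6.png

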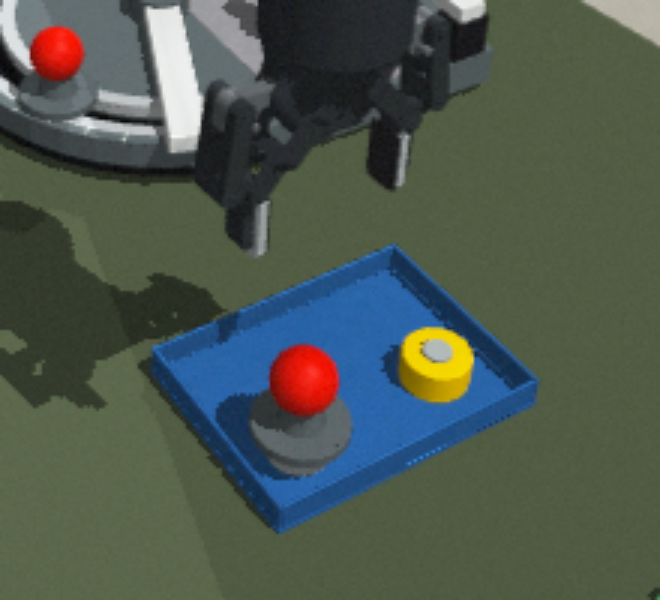

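Stop a stands upright in the tray's near corner (ball at (305,380) in the crop), well clear of the walls and the cartridge. Next is stop b.

```bash
python3 -m creep '[[0.004,-0.03,-0.015,0,0,0,1],[0.01,-0.08,-0.025,0,0,0,1],[0.017,-0.13,-0.025,0,0,0,1],[0.023,-0.18,-0.025,0,0,0,1],[0.03,-0.23,-0.025,0,0,0,1],[0.036,-0.28,-0.025,0,0,0,1],[0.042,-0.315,-0.025,0,0,0,1],[0.044,-0.331,-0.025,0,0,0,1]]' 40; python3 -m creep '[[0,0,0,0,0,0,1],[0,0,0,0,0,0,1]]'; python3 -c "
from h import *
o=bot.get_obs();im=optics.camera('wrist');cv2.imwrite('pics/w7.png',im[:,:,::-1]);c=cam('wrist',o)
for b in blobs(im,red(im)):print(b,onz(c,b[0],.08))
go(.513,-.043,.0615)
"
```

```text
time: 11.45
ee_pos: [0.5134, -0.0397, 0.1981]
tcp_rot: [-180.0, -0.0, 0.1]
wrist_force: [-0.0, -0.8, -0.7]
opening: 0.0854
time: 11.65
ee_pos: [0.5132, -0.0428, 0.1979]
tcp_rot: [180.0, -0.0, -0.0]
wrist_force: [-0.6, -0.7, -0.5]
opening: 0.0855
(array([321.4, 192.2]), [300, 172, 45, 45, 1191]) [[ 0.51071892 -0.04082847  0.08      ]]
shift [-1.000e-04 -4.000e-04  1.364e-01] turn [ 0.0003 -0.     -0.0012]
```

View pics/w7.png

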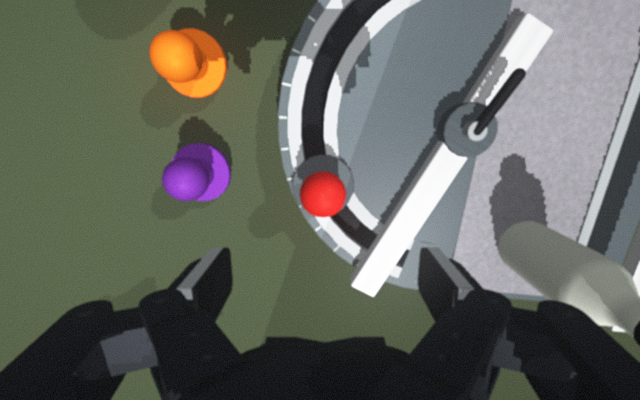

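```bash
python3 -m creep '[[-0.0005,0,0.04,0,0,0,1],[-0.0005,0,0.085,0,0,0,1],[-0.0005,0,0.115,0,0,0,1],[-0.0005,0,0.13,0,0,0,1],[-0.0005,0,0.1365,0,0,0,1],[-0.0005,0,0.1365,0,0,0,1],[-0.0005,0,0.1365,0,0,0,1]]' 40; python3 -m creep '[[0,0,0,0,0,0,0.7],[0,0,0,0,0,0,0.3],[0,0,0,0,0,0,0.3],[0,0,0,0,0,0,0.3],[0,0,0,0,0,0,0.3],[0,0,0,0,0,0,0.3]]' 40
python3 - <<'E'
from h import *
o=bot.get_obs();q=o["ee_pos"][:2]-[.642,.0106];a=np.degrees(np.arctan2(q[1],q[0]))%360;r=np.hypot(*q);print(o["ee_pos"],o["wrist_force"],r,a)
arc(a,r,[199,194,189,184,179,174,169,164])
E
```

```text
time: 12.4
ee_pos: [0.5136, -0.0431, 0.063]
tcp_rot: [180.0, -0.1, -0.1]
wrist_force: [-0.8, -0.7, 0.2]
opening: 0.0853
time: 13.0
ee_pos: [0.5131, -0.0427, 0.0622]
tcp_rot: [180.0, -0.1, -0.1]
wrist_force: [-0.9, 0.2, 6.2]
opening: 0.038
[ 0.51308775 -0.04273912  0.06220345] [-0.90761968  0.17715608  6.19651035] 0.13951139726219858 202.47796310165936
199 -0.0035 -0.0078
194 -0.0069 -0.0195
189 -0.0094 -0.0314
184 -0.0107 -0.0436
179 -0.0111 -0.0558
174 -0.0103 -0.068
169 -0.0085 -0.0801
164 -0.0057 -0.0919
```

```bash
python3 -m creep '[[-0.0032,-0.0078,0,0,0,0,0.3],[-0.0067,-0.0195,0,0,0,0,0.3],[-0.0092,-0.0314,0,0,0,0,0.3],[-0.0106,-0.0436,0,0,0,0,0.3],[-0.011,-0.0558,0,0,0,0,0.3],[-0.0102,-0.068,0,0,0,0,0.3],[-0.0084,-0.0801,0,0,0,0,0.3],[-0.0084,-0.0801,0,0,0,0,0.3]]' 50
python3 - <<'E'
from h import *
o=bot.get_obs();q=o["ee_pos"][:2]-[.642,.0106];a=np.degrees(np.arctan2(q[1],q[0]))%360;r=np.hypot(*q);print(o["ee_pos"],o["wrist_force"],r,a)
arc(a,r,[164,159,154,149,144,139,134])
E
```

```text
time: 13.8
ee_pos: [0.505, 0.0387, 0.0623]
tcp_rot: [-180.0, -0.1, 0.0]
wrist_force: [0.4, 2.0, 5.6]
opening: 0.0371
[0.50502285 0.03867025 0.06225211] [0.37926239 2.01694996 5.57843986] 0.13982373934007294 168.41891578057573
164 0.0024 -0.0105
159 0.0063 -0.0221
154 0.0111 -0.0333
149 0.017 -0.044
144 0.0237 -0.0542
139 0.0313 -0.0638
134 0.0397 -0.0726
```

```bash
python3 -m creep '[[0.0024,-0.0105,0,0,0,0,0.3],[0.0063,-0.0221,0,0,0,0,0.3],[0.0111,-0.0333,0,0,0,0,0.3],[0.017,-0.044,0,0,0,0,0.3],[0.0237,-0.0542,0,0,0,0,0.3],[0.0313,-0.0638,0,0,0,0,0.3],[0.0397,-0.0726,0,0,0,0,0.3],[0.0397,-0.0726,0,0,0,0,0.3]]' 50
python3 - <<'E'
from h import *
o=bot.get_obs();q=o["ee_pos"][:2]-[.642,.0106];a=np.degrees(np.arctan2(q[1],q[0]))%360;r=np.hypot(*q);print(o["ee_pos"],o["wrist_force"],r,a)
arc(a,r,[129,124,119,114,109,105,102])
E
```

```text
time: 14.6
ee_pos: [0.5455, 0.1111, 0.0623]
tcp_rot: [-180.0, -0.1, -0.0]
wrist_force: [1.0, 1.4, 5.7]
opening: 0.038
[0.5455445  0.11108618 0.06229629] [1.02218237 1.44248328 5.67947733] 0.1392879607681488 133.82752853047725
129 0.0084 -0.0083
124 0.0182 -0.0156
119 0.0286 -0.022
114 0.0395 -0.0274
109 0.0509 -0.0319
105 0.0602 -0.0347
102 0.0673 -0.0365
```

```bash
python3 -m creep '[[0.0084,-0.0083,0,0,0,0,0.3],[0.0182,-0.0156,0,0,0,0,0.3],[0.0286,-0.022,0,0,0,0,0.3],[0.0395,-0.0274,0,0,0,0,0.3],[0.0509,-0.0319,0,0,0,0,0.3],[0.0602,-0.0347,0,0,0,0,0.3],[0.0673,-0.0362,0,0,0,0,0.3],[0.0673,-0.0362,0,0,0,0,0.3]]' 50
python3 -m creep '[[0,0,0,0,0,0,0.3],[0,0,0,0,0,0,0.3],[0,0,0,0,0,0,0.3]]' 60
```

```text
time: 15.4
ee_pos: [0.6129, 0.1466, 0.0623]
tcp_rot: [-180.0, -0.1, -0.0]
wrist_force: [1.7, 0.8, 5.2]
opening: 0.0375
time: 15.7
ee_pos: [0.6125, 0.1465, 0.0624]
tcp_rot: [-180.0, -0.1, -0.1]
wrist_force: [2.6, 0.9, 5.3]
opening: 0.0374
```

```bash
python3 -m creep '[[0,0,-0.003,0,0,0,0.3],[0,0,-0.007,0,0,0,0.3],[0,0,-0.012,0,0,0,0.3],[0,0,-0.012,0,0,0,0.3]]' 60;python3 -c "
from h import *
im=optics.camera('side');cv2.imwrite('pics/s8.png',cv2.resize(im[120:300,200:470,::-1],None,fx=2.3,fy=2.3))"
```

```text
time: 16.1
ee_pos: [0.6117, 0.1461, 0.074]
tcp_rot: [-180.0, -0.0, -0.1]
wrist_force: [-0.2, 0.7, -2.5]
opening: 0.0376
```

View pics/s8.png

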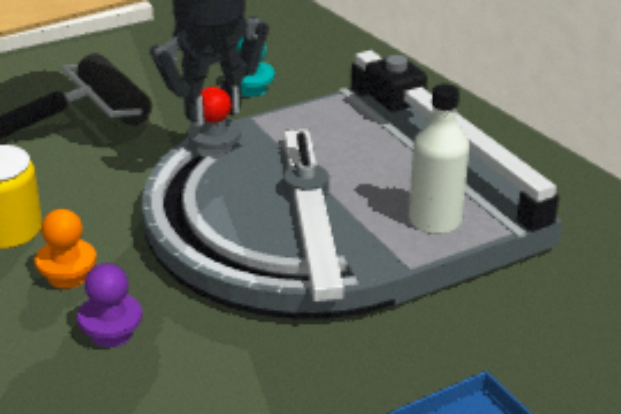

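Stop b is lifting upright out of the gap (ball at (212,103) in the crop), and the fence hasn't moved. I'll raise it clear and carry it over.

```bash
python3 -m creep '[[0,0,-0.015,0,0,0,0.3],[0,0,-0.035,0,0,0,0.3],[0,0,-0.06,0,0,0,0.3],[0,0,-0.085,0,0,0,0.3],[0,0,-0.11,0,0,0,0.3],[0,0,-0.125,0,0,0,0.3],[0,0,-0.125,0,0,0,0.3]]' 60; python3 -m creep '[[-0.004,0.015,0,0,0,0,0.3],[-0.012,0.04,0,0,0,0,0.3],[-0.022,0.075,0,0,0,0,0.3],[-0.032,0.11,0,0,0,0,0.3],[-0.042,0.145,0,0,0,0,0.3],[-0.052,0.18,0,0,0,0,0.3],[-0.06,0.215,0,0,0,0,0.3],[-0.068,0.25,0,0,0,0,0.3]]' 60; python3 -c "
from h import *
go(.517,-.3175,.2)"
```

```text
time: 16.85
ee_pos: [0.6123, 0.1462, 0.202]
tcp_rot: [-179.9, -0.3, -0.1]
wrist_force: [0.1, -0.0, -2.2]
opening: 0.0369
time: 17.65
ee_pos: [0.5417, -0.1057, 0.1973]
tcp_rot: [-180.0, 0.1, -0.1]
wrist_force: [0.2, 0.6, -2.7]
opening: 0.0374
shift [-0.0244  0.2118 -0.0026] turn [-0.0001  0.0015 -0.0012]
```

```bash
python3 -m creep '[[-0.004,0.035,0,0,0,0,0.3],[-0.008,0.07,0,0,0,0,0.3],[-0.012,0.105,0,0,0,0,0.3],[-0.016,0.14,0,0,0,0,0.3],[-0.02,0.175,0,0,0,0,0.3],[-0.024,0.2,0,0,0,0,0.3],[-0.025,0.212,0,0,0,0,0.3],[-0.025,0.212,0,0,0,0,0.3]]' 60; python3 - <<'E'
from h import *
o=bot.get_obs();print(o['ee_pos']);im=optics.camera('wrist');cv2.imwrite('pics/w9.png',im[:,:,::-1])
go(.517,-.3175,.0435)
E
```

```text
time: 18.45
ee_pos: [0.517, -0.3171, 0.1973]
tcp_rot: [-180.0, 0.1, -0.2]
wrist_force: [0.5, 0.2, -2.0]
opening: 0.0372
[ 0.51700031 -0.31705571  0.19727495]
shift [-0.0002  0.0017  0.1541] turn [-0.001   0.0011 -0.0022]
```

View pics/w9.png

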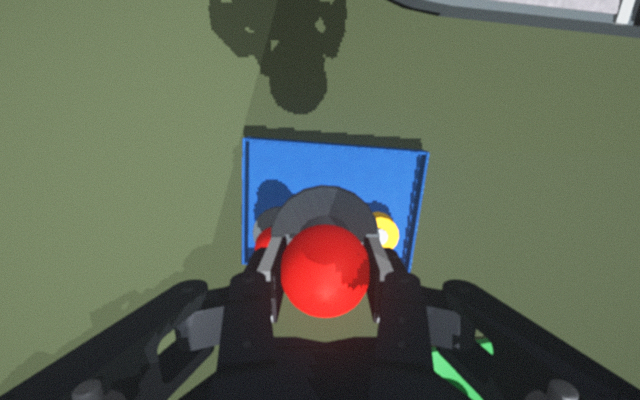

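```bash
python3 -m creep '[[0,0,0.02,0,0,0,0.3],[0,0,0.05,0,0,0,0.3],[0,0,0.085,0,0,0,0.3],[0,0,0.115,0,0,0,0.3],[0,0,0.137,0,0,0,0.3],[0,0,0.147,0,0,0,0.3],[0,0,0.151,0,0,0,0.3],[0,0,0.151,0,0,0,0.3]]' 60; python3 -m creep '[[0,0,0.0015,0,0,0,0.3],[0,0,0.002,0,0,0,0.3],[0,0,0.002,0,0,0,0.3]]' 60
```

```text
time: 19.3
ee_pos: [0.5183, -0.3154, 0.048]
tcp_rot: [180.0, -0.0, -0.0]
wrist_force: [-0.6, 0.6, -2.2]
opening: 0.0372
time: 19.6
ee_pos: [0.5183, -0.3161, 0.0461]
tcp_rot: [180.0, -0.0, -0.1]
wrist_force: [1.0, -0.1, -2.6]
opening: 0.0374
```

```bash
python3 -m creep '[[0,0,0.0015,0,0,0,0.3],[0,0,0.0025,0,0,0,0.3],[0,0,0.0025,0,0,0,0.3],[0,0,0.0025,0,0,0,0.3]]' 60;python3 -c "
from h import *
im=optics.camera('side');cv2.imwrite('pics/s10.png',cv2.resize(im[200:400,280:500,::-1],None,fx=3,fy=3))"
```

```text
time: 20.0
ee_pos: [0.5182, -0.3161, 0.0439]
tcp_rot: [180.0, -0.1, -0.1]
wrist_force: [-1.7, 1.9, 6.6]
opening: 0.0374
```

View pics/s10.png

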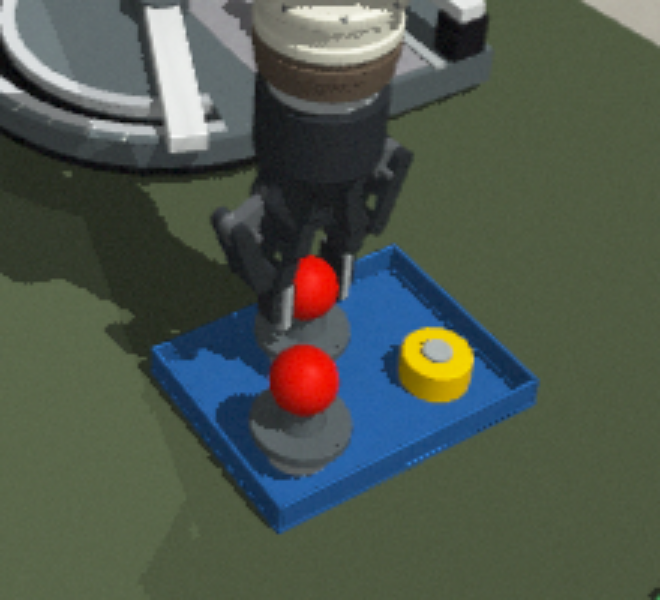

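Contact: the vertical force reads +6.6 N, and b stands upright next to a. I'll release it and retreat.

```bash
python3 -m creep '[[0,0,-0.0005,0,0,0,0.45],[0,0,-0.0005,0,0,0,0.6],[0,0,-0.0005,0,0,0,0.8],[0,0,-0.0005,0,0,0,1],[0,0,-0.0005,0,0,0,1],[0,0,-0.03,0,0,0,1],[0,0,-0.08,0,0,0,1],[0,0,-0.13,0,0,0,1]]' 60; python3 -m creep '[[0,-0.01,-0.03,0,0,0,1],[-0.03,-0.06,-0.05,0,0,0,1],[-0.06,-0.1,-0.05,0,0,0,1],[-0.06,-0.1,-0.05,0,0,0,1],[-0.06,-0.1,-0.05,0,0,0,1]]'; python3 - <<'E'
from h import *
im=optics.camera('side');cv2.imwrite('pics/s11.png',im[:,:,::-1]);s=optics.camera('scene');cv2.imwrite('pics/sc11.png',s[:,:,::-1])
D=cam('side');S=cam('scene');bs=blobs(im,red(im));ss=blobs(s,red(s))
for b in bs:print('side',b,onz(D,b[0],.0615))
for b in ss:print('scene',b,onz(S,b[0],.0615))
E
```

```text
time: 20.85
ee_pos: [0.5174, -0.3155, 0.1737]
tcp_rot: [-179.9, 0.1, -0.1]
wrist_force: [-0.3, -0.5, 0.2]
opening: 0.0856
time: 21.35
ee_pos: [0.4577, -0.2148, 0.2239]
tcp_rot: [180.0, -0.1, 0.0]
wrist_force: [1.4, -0.6, 0.2]
opening: 0.0851
side (array([382. , 294.6]), [372, 285, 21, 21, 334]) [[ 0.5196663  -0.31507611  0.0615    ]]
side (array([381.5, 325.9]), [371, 315, 22, 23, 387]) [[ 0.46986687 -0.37301152  0.0615    ]]
scene (array([147. , 254.4]), [137, 246, 18, 17, 182]) [[ 0.47237445 -0.37074229  0.0615    ]]
scene (array([179.7, 258.1]), [170, 250, 18, 17, 186]) [[ 0.52059158 -0.31419254  0.0615    ]]
```

View pics/s11.png

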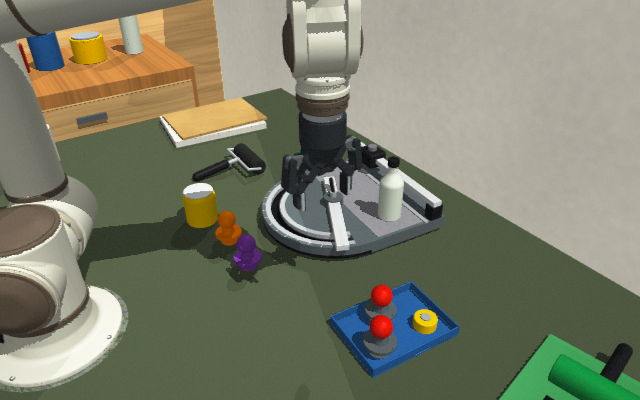

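View pics/sc11.png

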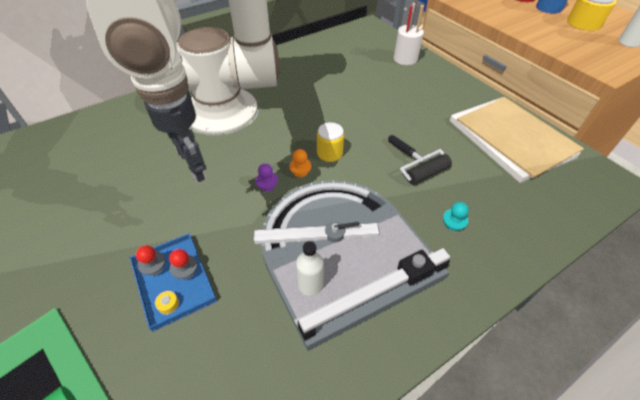

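Both pictures show the two stops upright in the tray (side view: balls at (382,295) and (381,326)). The cartridge, bottle, tin, roller and fence sit at the same pixels as at the start, and the gripper is clear of everything. I'm handing the job in.

```bash
python3 -c "
from workcell import bot
o=bot.get_obs();print(o['time'],abs(o['qd']).max(),o['wrist_force']);print(bot.job_done())"
```

```text
21.45 1.5167100212057554 [ 0.67188566 -1.00774213 -0.54288346]
the job is handed in; nothing more can be done
None
```

Both red stops are off the trimmer and standing upright in the blue tray, and I handed the job in at 21.5 s. `job_done` gives no verdict, so this rests on my own checks.

- **What I did:** I slid stop a along the slot to the gap, felt the end wall, backed off about 3 mm and lifted it out. Stop b went the same way to the same point, without touching the wall. I released each one once the wrist force showed its foot on the tray floor.
- **Stop positions:** the side and scene cameras put stop a at about (0.471, -0.372) m and stop b at about (0.520, -0.315) m. They agree to within about 3.5 mm. Both are well inside the tray limits and about 75 mm apart.
- **Everything else:** by eye, the fence, oil bottle, ink tin, inking roller and cartridge are at the same pixels as at the start. I did not measure their shifts. The gripper was clear of everything.
- **Disagreements:** my first estimates of the tray centre from the two fixed cameras differed by about 14 mm, so I used the wrist camera's fit instead. It read the tray 187 by 138 mm against the stated 190 by 140 mm. No check failed.

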